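Raise the price sign on the telescopic mast

ROBOT

A 7-joint arm with a two-finger parallel gripper is mounted at the origin on the work surface. World frame = base frame: x ahead of the robot, y to its left, z up, the work surface at z = 0. Lengths are in m, angles in rad, forces in N, time in s.
With the tool pointing down it reaches from about 0.375 to 0.925 m from the base axis. Payload 3.1 kg.
Tool frame: the origin (TCP) lies between the finger pads; the fingertips stand 19 mm ahead of it and the grasp point (between the pads) is the TCP; z points along the fingers, y is the direction in which the jaws open and shut (so a half turn about z gives the same grasp; the last joint's range is limited). The gripper opens to 85 mm and grips with 20 to 120 N. Pads are 22 mm wide; open, the fingers measure 114 mm over their backs; the gripper's body (76 mm by 85 mm) begins 54 mm behind the grasp point. The pads swing forward as they close: fully open they stand 13 mm farther back than shut.
Start: joints at [1.089, 0.383, 0.044, 1.598, -0.018, 1.161, -0.05], TCP at [0.243, -0.603, 0.25] pointing down, gripper open.
Joint ranges: [-2.61, 2.61], [-0.41, 2.15], [-1.48, 1.57], [0, 2.5], [-1.57, 4.71], [0.05, 1.97], [-2.85, 2.85]. Speed limits (rad/s): [2.79, 2.79, 3.14, 3.14, 3.14, 3.14, 3.14].

INTERFACE

Orientations are given as a unit quaternion [x, y, z, w].
In Python, from bench import move_ptp, movel, move_j, move_gripper, pause, inverse_kinematics, read_camera, camera_params, MotionError, sign_off, look_for, tip_of, read_time_s, read_qpos, read_joint_vel, read_effort, read_eef_pos, read_tcp_rot, read_ft_force, read_ft_torque, read_finger_gap gives the robot as it stands. Calls block until the motion is done:
- move_ptp(position, orientation): joint-space move of the TCP to a pose.
- movel(position, orientation=None, speed=0.15): straight line of the TCP; orientation=None keeps the orientation; speed is the mean speed in m/s.
- move_j(angles): joint-space move.
- move_gripper(opening, effort=None): finger opening in m; effort is the grip in N (None keeps the last); returns when the fingers have stopped.
- pause(seconds).
- inverse_kinematics(position, orientation): joint angles nearest the present ones, or None.
- read_camera(name): name is "scene" or "top"; returns the picture (400x640x3 uint8, red, green, blue); there is no depth.
- camera_params(name): a dict with "K" (3x3 intrinsics, pixels), "camera_from_world" (4x4, takes a point from world to camera coordinates). Camera axes: x right, y down, z forward; pixel columns grow to the right and rows downward; lengths in m; the calibration is good to about 2 mm. A picture is of the moment at which its call begins. camera_params takes no time and is no camera call.
A pose or a line that the arm cannot do raises MotionError and nothing moves.
- sign_off(): hands the job in, once; it reports no verdict.
Trained networks look in the newest picture that a camera, given by its name, has taken for a name from the list of things; names that differ only in an ending like _2 or _b are one class to them, and where a whole thing is asked for, a point or a joint stands for the part that bears it (a point fixed in the world has none). Each returns a list of dicts, best first, with "confidence" (0 to 1); they miss things now and then, are a little off and sometimes report something else, mostly with a low value. They report only what shows in the picture. A call takes as long as a camera call.
- look_for(camera, name): "at" ([column, row] in pixels, amid what is visible of it).
- tip_of(camera, name): "at" ([column, row] in pixels: a listed point, or the origin of a listed thing).
Readings, each from a call of its own:
- read_time_s(): time.
- read_qpos(): joint angles.
- read_joint_vel(): joint speeds.
- read_effort(): joint torques, N m.
- read_eef_pos(): TCP position.
- read_tcp_rot(): TCP orientation.
- read_ft_force(): force on the tool from outside, world axes, zero at the start.
- read_ft_torque(): the same for the moment, N m.
- read_finger_gap(): finger opening in m.
Only numpy, scipy, OpenCV 4.12 (cv2) and the standard library are available. Lean on these libraries where they do the work, as an engineer would, in place of code of your own. Each camera call takes 0.05 s, during which the arm holds its last target.

TASK

Fit the yellow price sign, square hole downwards, fully down onto the square peg on the arm of the telescopic mast (any of the four ways round) and let go of it. Then take the mast by its black grip, squeezing the red release button in, and pull it straight up past its first stop to the second, top stop with the sign still seated. Finish while holding the mast fully extended there, since it sinks when let go; leave the blue sign, the jar and the loaf cake alone.

Things in the scene. Friction and masses are not known exactly. Their poses are not given: they have to be found in the camera images.
- mast: telescopic sign mast fixed through the counter: dark steel flange 90 mm across, 8 mm thick, and an upright aluminium tube 34 mm across ending 85 mm above the counter. Origin: centre of the flange's underside, on the tube's axis; z up. It carries the sliding rod with grip, button, arm and peg; none of them turns, so its axes are theirs too.
- mast_rod (a joint): how far the rod is pulled up out of the tube, m: 0 = down (start), first stop 0.055, second (last, hard) stop 0.110. Moving parts 0.43 kg plus the sign, friction 0.5 N: it sinks when let go. Button out: a pin locks it after 1.5 mm of lift, and catches again at the first stop. Button kept in by over 4 mm: it slides freely past the first stop to the second.
- grip (a point): centre of the black grip block on top of the rod, over the tube's axis: 28 mm (mast x) by 36 (y) by 55 tall; 122.5 mm above the counter at the start, rises with the rod. Gripped from above across mast x, one finger presses the button on the +x face, the other the bare -x face: 36 mm over both, 29 with the button in. The arm, 16 mm wide, leaves the +y face 8.5 to 24.5 mm below this point.
- release (a joint): how far the red release button is pushed in, m: 0 = out (start), 0.007 = fully in. Pushed in along mast -x; spring 2 N at the start, 7 N fully in; comes out by itself.
- button (a point): centre of the outer face of the red release button, which stands 8 mm proud of the grip's +x face; the face is 26 mm (mast y) by 36 mm (z). Moves with the button.
- peg (a point): centre of the foot of the square brass peg, on the flat top of the grey arm (34 by 34 mm pad), 110 mm from the grip's centre along mast +y; 118 mm above the counter at the start. Axes as the mast. The peg stands up from here: 16 by 16 mm, sides along mast x and y, straight for 18 mm, then tapering to 9 mm square at its tip, 26 mm above this point.
- sign_yellow: loose price sign with the YELLOW board, standing on its foot, 0.1 to 0.17 kg. Grey foot 44 by 44 by 34 mm with a square bore from below: 18 by 18 mm, 28 mm deep, sides along the sign's x and y; seated, the underside rests on the arm around the peg. Board on the foot: 8 mm thick (x), 60 mm wide (y), 34 to 108 mm above the underside. Origin: centre of the underside (bore's mouth); z up.
- sign_blue: price sign of the same make and sizes with a BLUE board; bystander. Origin: centre of the underside.
- jar: amber glass jar with black cap, 64 mm across, 85 mm high; bystander. Origin: centre of the underside.
- loaf: dark loaf cake with green topping on a clear tray 120 by 200 mm, 63 mm high; bystander. Origin: centre of the underside.

How it is judged:
On the way, in this order (a step that is already met when the one before it is completed fails the run):
1. the yellow sign is seated on the peg and let go, the mast still down (horizontal distance between sign_yellow and peg below 0.004 m and z of sign_yellow in the frame of peg between -0.004 and 0.004 m and angle between the z axis of sign_yellow and the z axis of peg, either way round below 0.12 rad and contact force between the fingers and sign_yellow below 0.1 N and value of joint mast_rod below 0.01 m), for 0.2 s.
2. the release button is squeezed in with the mast still low (value of joint release above 0.004 m and value of joint mast_rod below 0.03 m), for 0.05 s.
3. the mast is at its second stop (value of joint mast_rod above 0.103 m), for 0.2 s.
At the end, for the whole second after the job is handed in: the mast is within 7 mm of its second stop (joint above 0.103), still, and held there by the fingers (over 1 N); the yellow sign is seated on the peg (within 4 mm in height and sideways, within 0.12 rad of upright) and not touched by the robot (value of joint mast_rod above 0.103 m and velocity of joint mast_rod between -0.02 and 0.02 m/s and contact force between the fingers and mast above 1 N and horizontal distance between sign_yellow and peg below 0.004 m and z of sign_yellow in the frame of peg between -0.004 and 0.004 m and angle between the z axis of sign_yellow and the z axis of peg, either way round below 0.12 rad and contact force between each of the arm, the fingers and sign_yellow below 0.1 N); the arm keeps its last pose, push and grip.
It fails at once if the blue sign is moved or knocked over (distance of sign_blue from where it was at the start of the episode above 0.02 m or angle between sign_blue's own z axis and vertical above 0.4 rad).
It fails at once if the jar is moved or knocked over (distance of jar from where it was at the start of the episode above 0.02 m or angle between jar's own z axis and vertical above 0.4 rad).
It fails at once if the loaf cake is moved (distance of loaf from where it was at the start of the episode above 0.02 m).
It also fails if it takes over 51 s, if anything falls off the work surface, if the arm or the gripper's body presses on something with over 40 N, if the wrist force passes 120 N, or if a joint passes its speed limit or range.

## Working session

There is one attempt and no reset: what is moved stays moved. The work goes in short steps, each a Python script; the robot and the scene stay as the last script left them, time stands still between calls to the robot, and variables do not carry over. Pictures are saved under pics/ and viewed, and the job is handed in when it is done.

```bash
mkdir -p pics; ls
python3 - <<'E'
from bench import *
import cv2
print(read_time_s())
for c in ("scene","top"):
    im=read_camera(c); cv2.imwrite(f"pics/{c}0.png",im[:,:,::-1])
    p=camera_params(c); print(c,p["K"],p["camera_from_world"])
    for n in ("mast","grip","button","peg","sign_yellow","sign_blue","jar","loaf"):
        print(n,[(d["at"],round(d["confidence"],2)) for d in tip_of(c,n)[:2]])
    print("look",[(d["at"],round(d["confidence"],2)) for d in look_for(c,"sign_yellow")[:2]])
print(read_time_s(),read_tcp_rot())
E
```

```text
pics
0.0
scene [[430.25600377   0.         319.48016971]
 [  0.         430.25600377 194.46391617]
 [  0.           0.           1.        ]] [[ 0.72091274  0.69280126  0.01764183 -0.37039793]
 [ 0.50919034 -0.51223982 -0.69161808 -0.21016002]
 [-0.47011703  0.50757933 -0.72204792  1.37101489]
 [ 0.          0.          0.          1.        ]]
mast [([289.3, 249.6], 0.91)]
grip [([291.1, 213.2], 0.67)]
button [([300.0, 218.1], 0.47)]
peg [([304.5, 182.3], 0.58)]
sign_yellow [([386.8, 198.4], 0.58)]
sign_blue [([399.7, 158.5], 0.95)]
jar [([345.6, 167.0], 0.78), ([289.4, 214.9], 0.2)]
loaf [([194.7, 303.1], 0.62)]
look [([390.2, 188.5], 0.61)]
top [[408.09219167   0.         320.18347845]
 [  0.         408.09219167 200.32562533]
 [  0.           0.           1.        ]] [[ 2.91186387e-02 -9.99575022e-01  1.37100678e-03 -3.27707833e-02]
 [-9.97690092e-01 -2.91478876e-02 -6.13586331e-02  5.17837137e-01]
 [ 6.13725190e-02  4.18839985e-04 -9.98114842e-01  1.05158352e+00]
 [ 0.00000000e+00  0.00000000e+00  0.00000000e+00  1.00000000e+00]]
mast [([365.0, 189.4], 0.79)]
grip [([367.6, 186.5], 0.7), ([245.0, 223.0], 0.52)]
button [([366.6, 181.0], 0.47)]
peg [([327.0, 206.4], 0.86)]
sign_yellow [([250.3, 167.8], 0.96)]
sign_blue [([190.5, 194.4], 0.76)]
jar [([246.0, 221.8], 0.64)]
loaf [([458.1, 212.4], 0.85)]
look [([247.7, 166.6], 0.64), ([350.2, 198.0], 0.44)]
1.0 [ 9.81641122e-01  1.90737276e-01  7.35479850e-06 -4.77451171e-07]
```

Run:
```python
import cv2
a=cv2.imread("pics/scene0.png")[110:330,160:460]; cv2.imwrite("pics/s0c.png",cv2.resize(a,(780,572),interpolation=cv2.INTER_CUBIC))
a=cv2.imread("pics/top0.png")[110:290,170:430]; cv2.imwrite("pics/t0c.png",cv2.resize(a,(780,540),interpolation=cv2.INTER_CUBIC))
```

```text
(no output)
```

View pics/s0c.png

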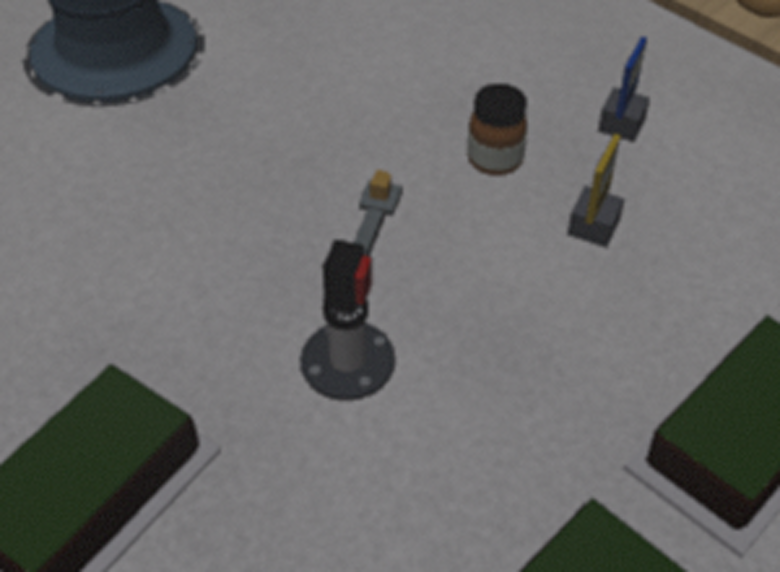

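View pics/t0c.png

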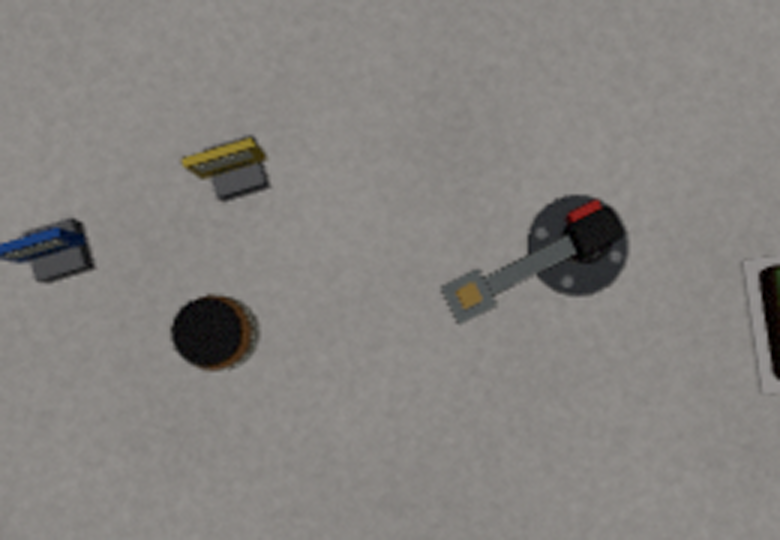

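View pics/top0.png

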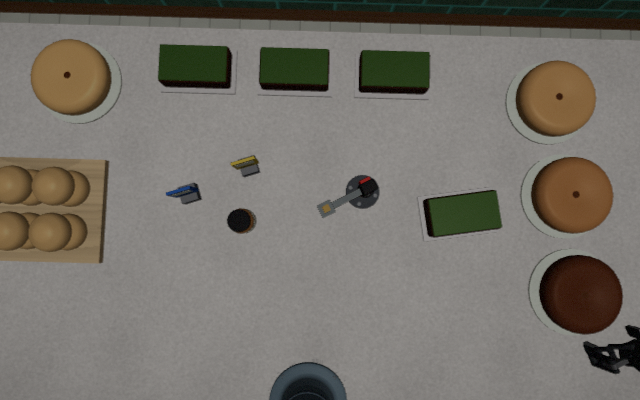

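```bash
cat > h.py <<'E'
import numpy as np, cv2
from bench import *
from scipy.optimize import minimize
P={c:camera_params(c) for c in("scene","top")}
def proj(c,X):
    X=np.atleast_2d(X); T=np.array(P[c]["camera_from_world"]); K=np.array(P[c]["K"])
    q=(T[:3,:3]@X.T+T[:3,3:]); q=K@q; return (q[:2]/q[2]).T
def back(c,uv,z):
    T=np.array(P[c]["camera_from_world"]); K=np.array(P[c]["K"])
    d=T[:3,:3].T@np.linalg.solve(K,[uv[0],uv[1],1]); o=-T[:3,:3].T@T[:3,3]
    return o+d*(z-o[2])/d[2]
def box(x0,x1,y0,y1,z0,z1):
    return np.array([[x,y,z] for x in(x0,x1) for y in(y0,y1) for z in(z0,z1)],float)
def place(V,x,y,yaw,z=0):
    c,s=np.cos(yaw),np.sin(yaw); return V@np.array([[c,s,0],[-s,c,0],[0,0,1]])+[x,y,z]
def hull(c,V,roi,S=6):
    u0,v0,w,h=roi; m=np.zeros((h*S,w*S),np.uint8)
    uv=(proj(c,V)-[u0,v0]+0.5)*S
    cv2.fillConvexPoly(m,cv2.convexHull(np.round(uv*16-8).astype(np.int32)),255,shift=4)
    return m
def soft(m,S=6): return cv2.resize(m,None,fx=1/S,fy=1/S,interpolation=cv2.INTER_AREA)/255.
def hsv(im): return cv2.cvtColor(np.ascontiguousarray(im),cv2.COLOR_RGB2HSV)
def dq(yaw): # pointing down, tool y axis (jaw) at world angle yaw
    # R cols: y=(cos,sin,0), z=-Z, x=y×z
    from scipy.spatial.transform import Rotation as R
    y=np.array([np.cos(yaw),np.sin(yaw),0]); z=np.array([0,0,-1.]); x=np.cross(y,z)
    return R.from_matrix(np.c_[x,y,z]).as_quat()
E
python3 - <<'E'
from h import *
for n,z in (("mast",0),("grip",.1225),("button",.1225),("peg",.118),("sign_yellow",0),("sign_blue",0),("jar",0),("loaf",0)):
    pass
D={"scene":dict(mast=(289.3,249.6),grip=(291.1,213.2),button=(300,218.1),peg=(304.5,182.3),sign_yellow=(386.8,198.4),sign_blue=(399.7,158.5),jar=(345.6,167),loaf=(194.7,303.1)),
"top":dict(mast=(365,189.4),grip=(367.6,186.5),button=(366.6,181),peg=(327,206.4),sign_yellow=(250.3,167.8),sign_blue=(190.5,194.4),jar=(246,221.8),loaf=(458.1,212.4))}
Z=dict(grip=.1225,button=.1225,peg=.118)
for n in D["top"]: print(n,*[back(c,D[c][n],Z.get(n,0)).round(4)[:2] for c in D])
for c in D:
    im=cv2.imread(f"pics/{c}0.png")[:,:,::-1]; h=hsv(im)
    for n in ("sign_yellow","peg","button"):
        u,v=map(int,D[c][n]); print(c,n); 
        if n=="sign_yellow": v-=8; u-=3
        for ch in (0,1,2): print(h[v-6:v+7:2,u-8:u+9:2,ch].tolist())
E
```

```text
mast [ 0.5411 -0.1346] [ 0.5521 -0.136 ]
grip [ 0.5393 -0.1218] [ 0.548  -0.1286]
button [ 0.5639 -0.1178] [ 0.5609 -0.1259]
peg [ 0.4872 -0.0277] [ 0.4984 -0.0342]
sign_yellow [0.6049 0.1701] [0.601  0.1712]
sign_blue [0.5315 0.3282] [0.5253 0.3271]
jar [0.4416 0.1854] [0.4569 0.1769]
loaf [ 0.4989 -0.3796] [ 0.4982 -0.3841]
scene sign_yellow
[[150, 150, 165, 165, 130, 116, 22, 24, 23], [0, 0, 150, 150, 115, 125, 23, 23, 21], [120, 150, 150, 120, 115, 140, 23, 22, 19], [150, 150, 120, 120, 110, 0, 24, 22, 130], [150, 150, 150, 114, 120, 20, 23, 24, 110], [150, 165, 140, 120, 113, 22, 24, 120, 115], [150, 135, 105, 113, 113, 173, 17, 105, 113]]
[[2, 2, 4, 4, 8, 27, 93, 131, 82], [0, 2, 2, 2, 22, 23, 122, 141, 79], [2, 2, 4, 8, 23, 11, 140, 127, 37], [2, 2, 4, 18, 23, 8, 147, 112, 12], [4, 2, 6, 24, 23, 36, 145, 62, 23], [2, 4, 11, 12, 22, 103, 135, 8, 22], [4, 4, 17, 21, 22, 21, 36, 12, 21]]
[[123, 124, 123, 126, 91, 66, 71, 72, 53], [122, 120, 122, 121, 71, 68, 71, 65, 42], [125, 121, 127, 93, 67, 67, 73, 58, 55], [125, 126, 118, 71, 68, 65, 73, 59, 65], [122, 124, 86, 53, 66, 63, 7
[... 3655 characters left out ...]
1, 1, 1, 2, 0, 130, 30, 120], [171, 179, 179, 60, 90, 0, 160, 165, 40], [120, 130, 30, 120, 0, 100, 53, 75, 15], [75, 0, 20, 60, 120, 90, 165, 15, 0]]
[[9, 8, 9, 7, 5, 13, 11, 9, 13], [24, 29, 25, 17, 166, 199, 24, 8, 10], [20, 6, 171, 199, 194, 208, 189, 68, 13], [17, 208, 196, 198, 204, 12, 33, 13, 14], [89, 231, 192, 13, 40, 14, 38, 30, 38], [35, 109, 17, 38, 0, 35, 54, 20, 24], [170, 0, 40, 12, 26, 11, 28, 49, 13]]
[[85, 65, 58, 70, 95, 136, 139, 137, 139], [43, 52, 51, 46, 72, 132, 63, 134, 146], [50, 46, 70, 132, 134, 125, 58, 15, 99], [45, 119, 133, 125, 55, 21, 23, 20, 18], [40, 75, 53, 19, 19, 18, 20, 17, 20], [29, 14, 15, 20, 11, 22, 19, 25, 21], [3, 1, 19, 21, 20, 24, 18, 21, 20]]
```

```bash
cat > fit.py <<'E'
from h import *
GR=box(-.014,.014,-.018,.018,.095,.150)
BT=box(.014,.022,-.013,.013,.1045,.1405)
PG=np.r_[box(-.008,.008,-.008,.008,.118,.136),box(-.0045,.0045,-.0045,.0045,.136,.144)]
PAD=box(-.017,.017,-.017,.017,.110,.118)
FT=box(-.022,.022,-.022,.022,0,.034); BD=box(-.004,.004,-.03,.03,.034,.108)
def fg(im,vt=100):
    h=hsv(im).astype(int); return ((h[...,2]<vt)|(h[...,1]>45)).astype(float)
def brass(im):
    h=hsv(im).astype(int); return ((h[...,0]>8)&(h[...,0]<32)&(h[...,1]>55)).astype(float)
def red(im):
    h=hsv(im).astype(int); return (((h[...,0]<7)|(h[...,0]>172))&(h[...,1]>70)&(h[...,2]>38)).astype(float)
def cost(terms,p):  # terms: (cam,mask,roi,[parts in world])
    e=0
    for c,m,roi,Vs in terms(p):
        r=np.zeros((roi[3]*6,roi[2]*6),np.uint8)
        for V in Vs: r=np.maximum(r,hull(c,V,roi))
        u,v,w,h=roi; e+=((soft(r)-m[v:v+h,u:u+w])**2).sum()
    return e
def fit(terms,p0,d):
    f=lambda p:cost(terms,p); p0=np.array(p0,float)
    s=np.vstack([p0]+[p0+np.eye(len(p0))[i]*d[i] for i in range(len(p0))])
    r=minimize(f,p0,method="Nelder-Mead",options=dict(initial_simplex=s,xatol=1e-5,fatol=1e-3,maxiter=400)); return r.x,r.fun
E
python3 - <<'E'
from fit import *
I={c:np.ascontiguousarray(cv2.imread(f"pics/{c}0.png")[:,:,::-1]) for c in P}
for c in P:
    T=np.array(P[c]["camera_from_world"]);print(c,(-T[:3,:3].T@T[:3,3]).round(3))
F={c:fg(I[c]) for c in P};B={c:brass(I[c]) for c in P};Rr={c:red(I[c]) for c in P}
SR=dict(scene=(365,155,45,55),top=(225,145,45,40))
PR=dict(scene=(290,165,35,30),top=(310,190,35,35))
BR=dict(scene=(285,195,30,45),top=(350,165,35,35))
for cs in (["scene"],["top"],["scene","top"]):
    t=lambda p:[(c,F[c],SR[c],[place(FT,p[0],p[1],p[2]),place(BD,p[0],p[1],p[2])]) for c in cs]
    best=min((fit(t,[.603,.17,y],[.01,.01,.15]) for y in (0,.2,.4)),key=lambda r:r[1]); print("sign",cs,best)
    t=lambda p:[(c,B[c],PR[c],[place(PG,p[0],p[1],.45)]) for c in cs]
    print("peg",fit(t,[.493,-.03],[.01,.01]))
    t=lambda p:[(c,Rr[c],BR[c],[place(BT,p[0],p[1],.45)]) for c in cs]
    print("but->grip",fit(t,[.545,-.13],[.01,.01]))
    def t(p):
        g=p[:2]; k=g+.11*np.array([-np.sin(p[2]),np.cos(p[2])])
        return [(c,B[c],PR[c],[place(PG,*k,p[2])]) for c in cs]+[(c,Rr[c],BR[c],[place(BT,*g,p[2])]) for c in cs]
    r=fit(t,[.545,-.13,.45],[.01,.01,.1]);p=r[0]; print("mast",r,p[:2]+.11*np.array([-np.sin(p[2]),np.cos(p[2])]))
for c in P:
    cv2.imwrite(f"pics/m_{c}.png",cv2.resize(np.hstack([(X[c]*255).astype(np.uint8)[150:250,230:410] for X in (F,B)]),(720,200)))
E
```

```text
scene [ 1.019 -0.547  0.851]
top [ 0.453 -0.018  1.081]
sign ['scene'] (array([0.6040228 , 0.17577365, 0.33928833]), np.float64(137.93670126874278))
peg (array([ 0.49308308, -0.029293  ]), np.float64(5.3225067281814695))
but->grip (array([ 0.54346035, -0.12501767]), np.float64(12.85533256439831))
mast (array([ 0.5442709 , -0.12644599,  0.48728665]), np.float64(15.464467512495194)) [ 0.49276559 -0.02924926]
sign ['top'] (array([0.60343465, 0.17272029, 0.31859854]), np.float64(14.948327566320646))
peg (array([ 0.49401215, -0.03182045]), np.float64(3.012672049211841))
but->grip (array([ 0.54713292, -0.12793893]), np.float64(5.222760476739715))
mast (array([ 0.54708385, -0.12830253,  0.50171532]), np.float64(8.62169934640523)) [ 0.49418153 -0.03185905]
sign ['scene', 'top'] (array([0.60424705, 0.17424688, 0.33478812]), np.float64(171.1656439830834))
peg (array([ 0.49406706, -0.03118129]), np.float64(12.83275663206459))
but->grip (array([ 0.54547951, -0.12647976]), np.float64(30.191126489811612))
mast (array([ 0.54599488, -0.12792075,  0.49308919]), np.float64(39.40915032679739)) [ 0.49392645 -0.03102452]
```

View pics/m_top.png

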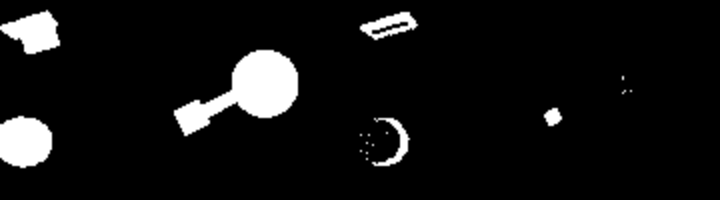

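Run:
```python
from h import *
q=dq(.325); s=[.6037,.1735]
move_ptp([*s,.26],q); print(read_time_s(),read_qpos())
move_gripper(.05,40)
movel([*s,.14],q,.25); 
for c in P: cv2.imwrite(f"pics/a_{c}.png",read_camera(c)[:,:,::-1])
print(read_time_s(),read_eef_pos(),read_ft_force())
a=cv2.imread("pics/a_scene.png")[90:250,260:460]; b=cv2.imread("pics/a_top.png")[90:250,160:360]
cv2.imwrite("pics/a.png",cv2.resize(np.hstack([a,b]),(800,320)))
```

```text
4.0 [ 0.2703456   0.45100242 -0.79805059  1.61072752  0.33895834  1.22444214
 -0.27181125]
5.175 [0.60556219 0.17464821 0.14271438] [0.37677483 0.38335246 0.67434971]
```

View pics/a.png

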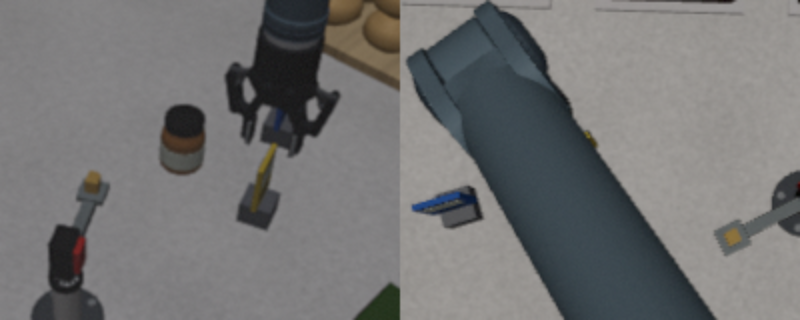

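Run:
```python
from h import *
q=dq(.325); s=[.6037,.1735]
movel([*s,.072],q,.15); pause(.2); print(read_eef_pos(),read_tcp_rot(),q,read_ft_force())
move_gripper(.0,40); print(read_finger_gap(),read_eef_pos(),read_ft_force(),read_time_s())
im=read_camera("scene"); cv2.imwrite("pics/b.png",cv2.resize(im[90:250,260:460,::-1],(800,600)))
```

```text
[0.60482944 0.17407006 0.07359119] [0.58338935 0.81219136 0.00114142 0.00087006] [0.58339147 0.81219111 0.         0.        ] [ 0.36893703 -0.82339942 -0.72986157]
0.007597596015877421 [0.60395266 0.17353996 0.07228173] [-0.31675265 -1.03578559  1.35413991] 6.425
```

View pics/b.png

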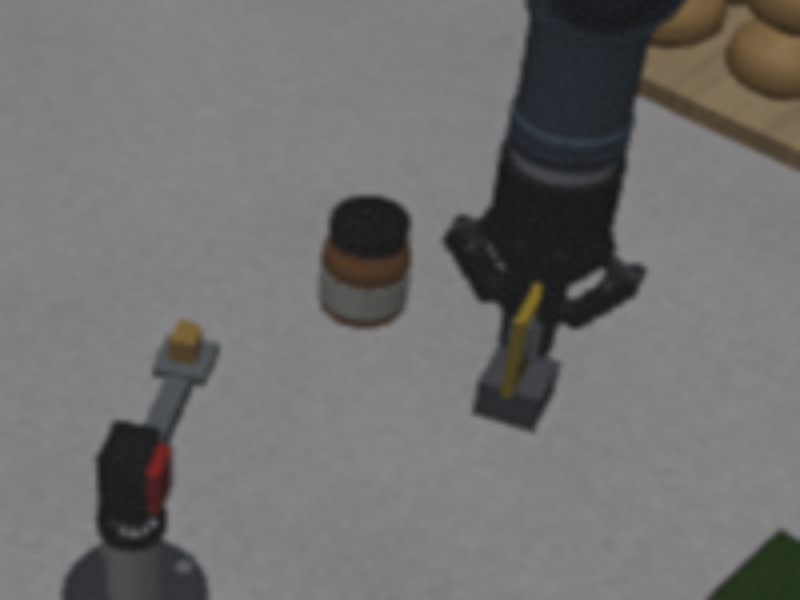

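```bash
cat > meas.py <<'E'
from fit import *
def meas(tag,psi=.497,off=.072,cams=("scene",)):
    out={}
    pos=np.array(read_eef_pos())
    for c in cams:
        im=read_camera(c); cv2.imwrite(f"pics/{tag}_{c}.png",im[:,:,::-1]); 
    return pos
E
python3 - <<'E'
from meas import *
q=dq(.325)
movel([.6037,.1735,.26],q,.25)
q=dq(.497)
move_ptp([.4937,-.0307,.236],q); pause(.3)
p=meas("c",cams=("scene","top")); print(p,read_tcp_rot(),q,read_time_s(),read_finger_gap(),read_ft_force())
a=cv2.imread("pics/c_scene.png")[90:250,220:420]; cv2.imwrite("pics/c.png",cv2.resize(a,(750,600),interpolation=cv2.INTER_CUBIC))
E
```

```text
[ 0.49442479 -0.02930209  0.23627997] [5.10862772e-01 8.59662231e-01 2.70853971e-04 5.67902246e-05] [0.51147305 0.85929932 0.         0.        ] 8.7 0.007574425393958739 [ 0.37531324  0.02103687 -1.33025791]
```

View pics/c.png

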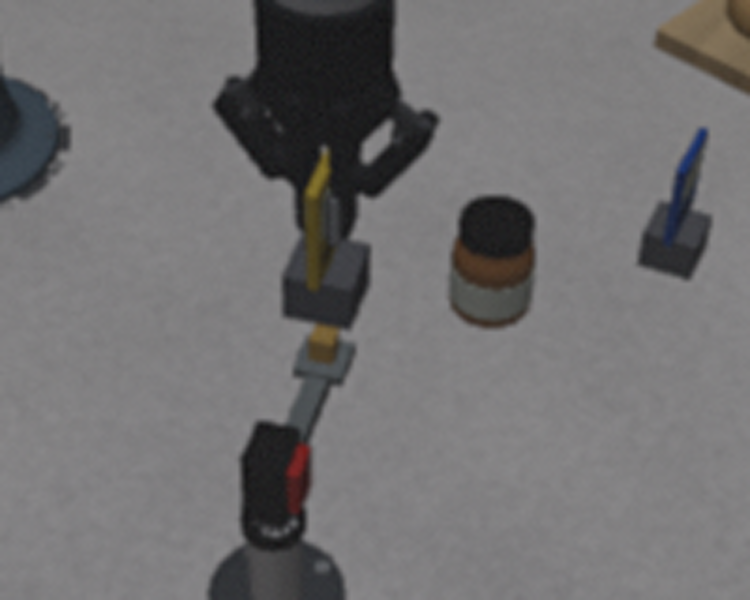

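View pics/c_top.png

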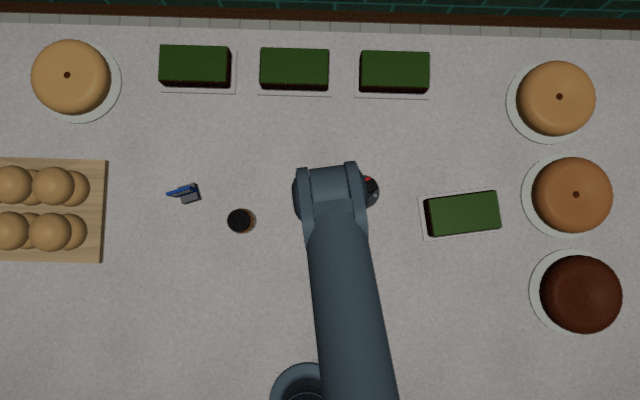

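Run:
```python
from fit import *
im=np.ascontiguousarray(cv2.imread("pics/c_scene.png")[:,:,::-1]); h=hsv(im).astype(int)
# vt: mid between foot and bg
for vt in (90,98,105):
    m=(h[...,2]<vt).astype(float)
    for roi in ((285,161,45,16),(285,158,45,18)):
        t=lambda p:[("scene",m,roi,[place(FT,p[0],p[1],.497,p[2] if len(p)>2 else .164),place(BD,p[0],p[1],.497,.164)])]
        print(vt,roi,fit(t,[.493,-.03],[.01,.01]),fit(t,[.493,-.03,.164],[.01,.01,.004]))
B=brass(im); roi=(290,174,35,25)
t=lambda p:[("scene",B,roi,[place(PG,p[0],p[1],.497)])]
print("peg",fit(t,[.493,-.03],[.01,.01]))
p0=[.493,-.0295]
u0,v0,w,hh=285,130,45,70
vis=cv2.resize(im[v0:v0+hh,u0:u0+w,::-1],None,fx=10,fy=10,interpolation=cv2.INTER_CUBIC)
vis=np.hstack([vis, vis.copy()])
def dr(V,col):
    uv=((proj("scene",V)-[u0,v0]+.5)*10)
    cv2.polylines(vis,[cv2.convexHull(np.round(uv).astype(np.int32))],True,col,1)
dr(place(FT,*p0,.497,.164),(0,255,0));dr(place(PG,*p0,.497),(255,0,255));dr(place(PAD,*p0,.497),(255,255,0));dr(place(BD,*p0,.497,.164),(0,128,255))
cv2.imwrite("pics/cv.png",cv2.resize(vis,(771,600)))
```

```text
90 (285, 161, 45, 16) (array([ 0.49408497, -0.02688976]), np.float64(2.757139561707035)) (array([ 0.49490583, -0.02765173,  0.16496058]), np.float64(2.786082276047674))
90 (285, 158, 45, 18) (array([ 0.49421697, -0.02687502]), np.float64(3.058715878508266)) (array([ 0.49492668, -0.02761253,  0.16496757]), np.float64(3.1077893118031525))
98 (285, 161, 45, 16) (array([ 0.49432297, -0.02712863]), np.float64(2.692702806612841)) (array([ 0.49454665, -0.02732831,  0.16433657]), np.float64(2.7988312187620146))
98 (285, 158, 45, 18) (array([ 0.49440139, -0.02705415]), np.float64(2.5722414455978475)) (array([ 0.49497126, -0.02764   ,  0.16494738]), np.float64(2.5824529027297194))
105 (285, 161, 45, 16) (array([ 0.49423979, -0.0273373 ]), np.float64(2.3757785467128025)) (array([ 0.49523802, -0.02842483,  0.16497923]), np.float64(2.289765474817378))
105 (285, 158, 45, 18) (array([ 0.4946071 , -0.02758707]), np.float64(2.2736947327950787)) (array([ 0.49510864, -0.02797986,  0.16476756]), np.float64(2.2841214917339485))
peg (array([ 0.49351785, -0.03026435]), np.float64(7.939869281045752))
```

View pics/cv.png

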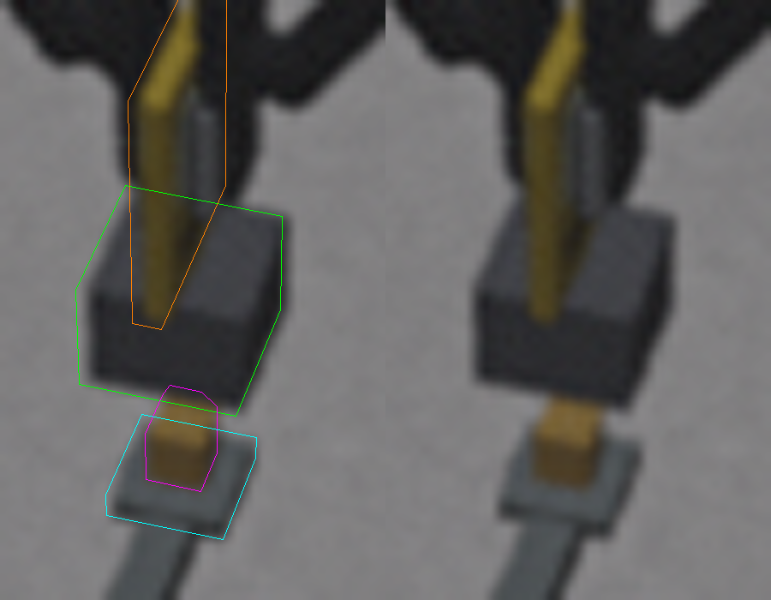

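Run:
```python
from h import *
q=dq(.497); tgt=np.array([.4936,-.0315]); cmd=tgt.copy()
movel([*cmd,.224],q,.1); pause(.3)
for i in range(2):
    p=np.array(read_eef_pos()); print(p,read_ft_force()); cmd+=tgt-p[:2]; movel([*cmd,.224],q,.1); pause(.2)
print(cmd,read_eef_pos(),read_ft_force())
for z in (.214,.208,.203,.199):
    movel([*cmd,z],q,.04); print(z,np.round(read_eef_pos(),4),np.round(read_ft_force(),2),np.round(read_ft_torque(),2),read_time_s())
    if abs(read_ft_force()[2])>15: break
im=read_camera("scene"); cv2.imwrite("pics/d.png",cv2.resize(im[110:230,260:380,::-1],(600,600),interpolation=cv2.INTER_CUBIC))
```

```text
[ 0.49384096 -0.03150682  0.22432944] [-0.09872079  0.34767147 -1.24248699]
[ 0.49335506 -0.0314807   0.22401079] [ 0.28730882 -0.39961011 -1.27487225]
[ 0.49360398 -0.03151248] [ 0.49361182 -0.03149438  0.22400362] [ 0.24937046 -0.14517755 -2.19537394]
0.214 [ 0.4932 -0.0315  0.2134] [-0.44 -0.22 -0.43] [ 0.06  0.01 -0.05] 10.5667
0.208 [ 0.4933 -0.0315  0.2076] [ 0.18 -0.31 -1.52] [0.03 0.   0.02] 10.8667
0.203 [ 0.4933 -0.0315  0.2026] [ 0.3   0.58 -1.35] [-0.03 -0.01  0.01] 11.1417
0.199 [ 0.4934 -0.0315  0.1987] [-0.19  0.3  -1.8 ] [-0.03  0.01 -0.04] 11.3917
```

View pics/d.png

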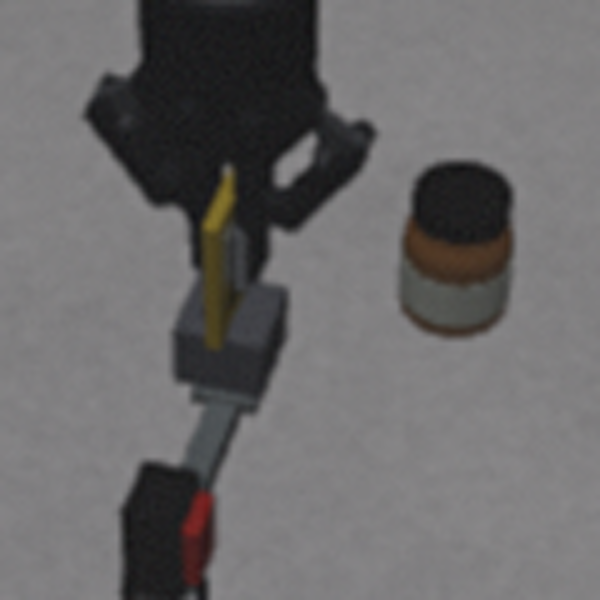

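Run:
```python
from h import *
q=dq(.497); cmd=[.4936,-.0315]
for z in (.194,.1915,.190,.1885):
    movel([*cmd,z],q,.04); f=np.round(read_ft_force(),2); print(z,np.round(read_eef_pos(),4),f,np.round(read_ft_torque(),2),read_time_s())
    if f[2]>6: break
move_gripper(.04,40); pause(.2)
print(read_finger_gap(),read_ft_force())
movel([*cmd,.31],q,.2); print(read_time_s())
# towards the mast, stand off for view
for c in P: 
    im=read_camera(c); cv2.imwrite(f"pics/e_{c}.png",im[:,:,::-1])
a=cv2.imread("pics/e_scene.png")[110:230,250:390]; cv2.imwrite("pics/e.png",cv2.resize(a,(700,600),interpolation=cv2.INTER_CUBIC))
```

```text
0.194 [ 0.4933 -0.0315  0.1936] [-0.26 -0.39 -0.58] [ 0.01  0.02 -0.02] 11.7167
0.1915 [ 0.4935 -0.0315  0.1913] [-0.26 -0.14 -1.36] [ 0.04  0.01 -0.04] 11.9667
0.19 [ 0.494  -0.0314  0.1903] [-0.1  -0.07 -0.85] [ 0.01 -0.1   0.  ] 12.2167
0.1885 [ 0.4942 -0.0314  0.1902] [-4.27 -0.25  9.01] [-0.02  0.68  0.01] 12.4667
0.03990538149524634 [-0.15178272  0.08737086  0.47779087]
13.8417
```

View pics/e.png

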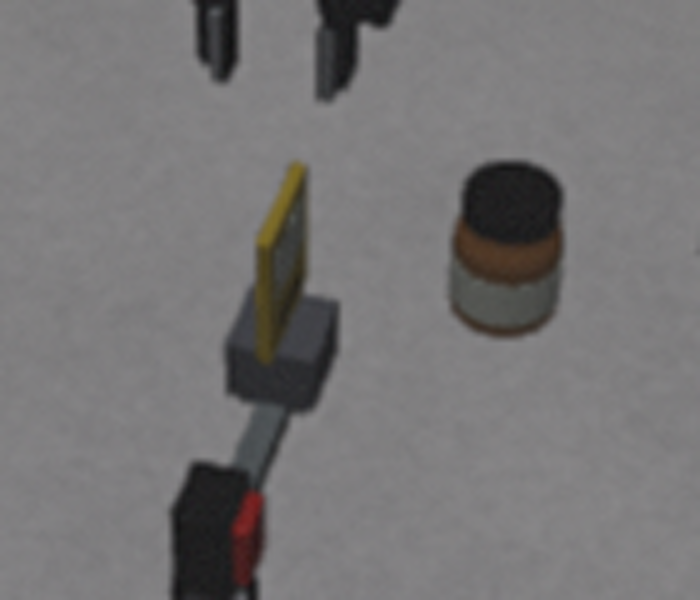

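Run:
```python
from h import *
q=dq(.496); g=[.5463,-.1282]
movel([*g,.30],q,.2); move_gripper(.06,60); movel([*g,.20],q,.15); pause(.1)
print(read_eef_pos(),read_time_s(),read_ft_force())
for c in P: 
    im=read_camera(c); cv2.imwrite(f"pics/f_{c}.png",im[:,:,::-1])
a=cv2.imread("pics/f_scene.png")[90:250,220:400]; cv2.imwrite("pics/f.png",cv2.resize(a,(675,600),interpolation=cv2.INTER_CUBIC))
```

```text
[ 0.54750776 -0.12823252  0.20148856] 15.8917 [-0.73650362  0.55474422  0.08034801]
```

View pics/f.png

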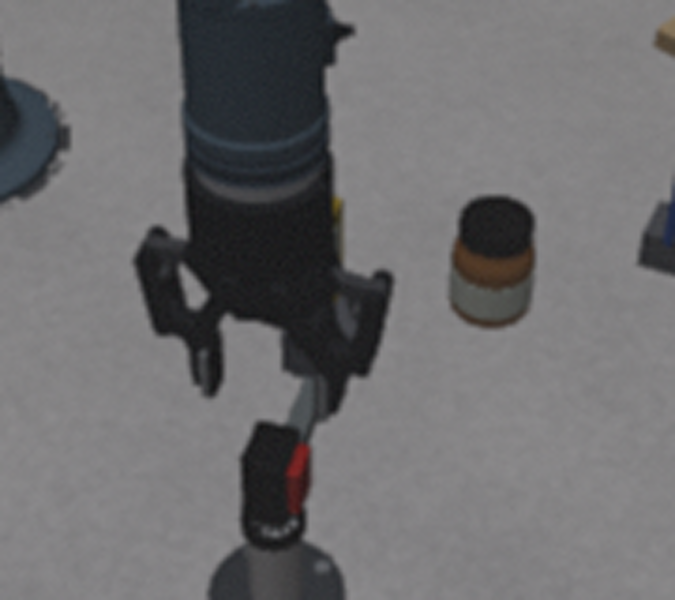

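Run:
```python
from h import *
q=dq(.496); g=[.5463,-.1282]
for z in (.165,.14,.1225):
    movel([*g,z],q,.1); f=np.round(read_ft_force(),2); print(z,np.round(read_eef_pos(),4),f)
    if np.abs(f).max()>10: raise SystemExit
pause(.2)
print(np.round(read_eef_pos(),4))
move_gripper(.0,60); print(read_finger_gap()); pause(.2)
print(np.round(read_eef_pos(),4),read_ft_force(),read_finger_gap(),read_time_s())
im=read_camera("scene"); cv2.imwrite("pics/g.png",cv2.resize(im[90:250,220:400,::-1],(675,600),interpolation=cv2.INTER_CUBIC))
```

```text
0.165 [ 0.5459 -0.1281  0.1644] [0.84 0.68 0.49]
0.14 [ 0.5459 -0.1281  0.1395] [ 1.16 -0.83  0.28]
0.1225 [ 0.5457 -0.1281  0.1219] [ 0.76 -0.46 -0.02]
[ 0.5467 -0.1282  0.123 ]
0.027415235003695738
[ 0.5467 -0.1284  0.1239] [-2.77425467  0.33832759  6.69878538] 0.02732235933083843 18.0083
```

View pics/g.png

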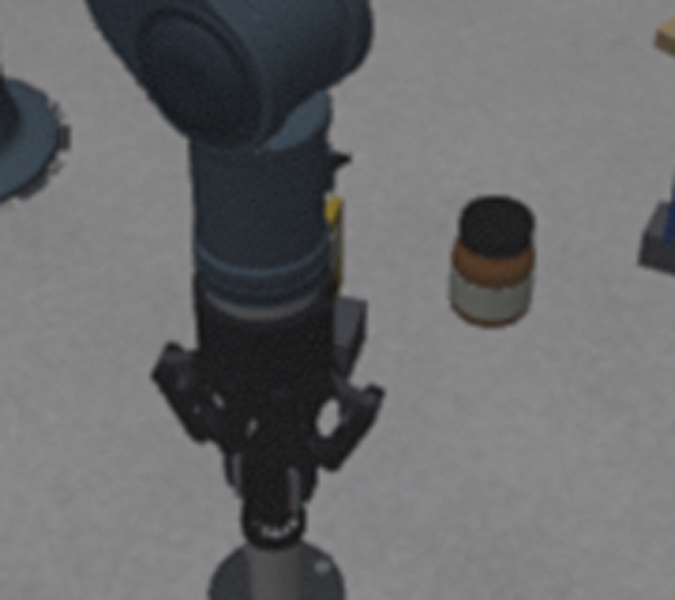

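Run:
```python
from h import *
q=dq(.496); g=[.5465,-.1283]
z=.1235
for z in (.1275,.135,.16,.19,.215,.226,.230,.232):
    movel([*g,z],q,.06); f=np.round(read_ft_force(),2); print(z,np.round(read_eef_pos(),4),f,round(read_finger_gap(),4),read_time_s())
    if np.abs(f).max()>30: break
pause(.3); print(np.round(read_eef_pos(),4),read_ft_force())
for c in P: 
    im=read_camera(c); cv2.imwrite(f"pics/h_{c}.png",im[:,:,::-1])
a=cv2.imread("pics/h_scene.png")[60:260,200:420]; cv2.imwrite("pics/h.png",cv2.resize(a,(660,600),interpolation=cv2.INTER_CUBIC))
```

```text
0.1275 [ 0.5466 -0.1283  0.1272] [ 3.14  0.71 -5.25] 0.0275 18.3083
0.135 [ 0.5466 -0.1284  0.1348] [ 4.15 -0.   -4.33] 0.0271 18.5833
0.16 [ 0.5466 -0.1284  0.16  ] [ 3.38 -0.03 -5.78] 0.0274 19.15
0.19 [ 0.5466 -0.1284  0.1899] [ 4.29 -1.26 -5.59] 0.0274 19.8
0.215 [ 0.5466 -0.1283  0.2148] [ 3.4  -1.18 -5.36] 0.0274 20.3667
0.226 [ 0.5466 -0.1283  0.2258] [ 4.41 -0.87 -4.89] 0.0272 20.7
0.23 [ 0.5466 -0.1283  0.2297] [ 4.79  0.05 -4.95] 0.0277 20.95
0.232 [ 0.5466 -0.1283  0.2318] [ 4.28 -0.36 -6.35] 0.0275 21.2
[ 0.5466 -0.1284  0.2318] [ 4.5135654  -1.02959044 -6.65785735]
```

View pics/h.png

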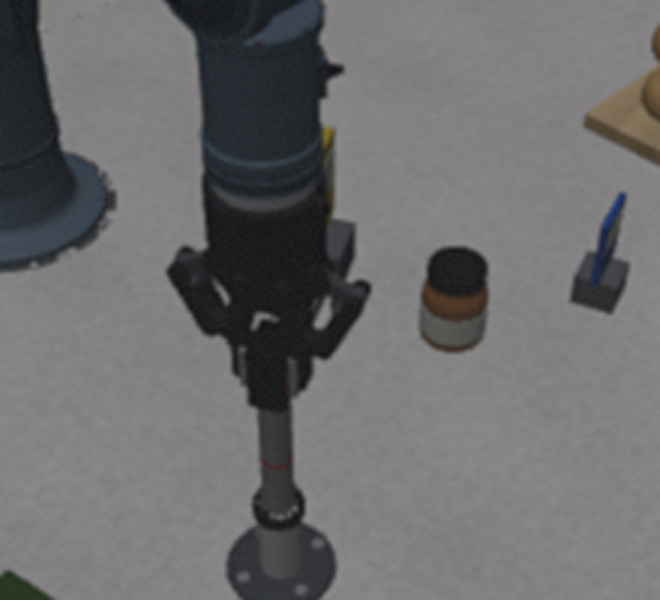

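Run:
```python
from h import *
q=dq(.496); g=[.5465,-.1283]
for z in (.233,.234,.235,.236):
    movel([*g,z],q,.03); pause(.15); f=np.round(read_ft_force(),2); print(z,np.round(read_eef_pos(),4),f,round(read_finger_gap(),4),read_time_s())
    if f[2]<-14: break
pause(.3)
print(np.round(read_eef_pos(),4),read_ft_force(),np.abs(read_joint_vel()).max())
im=read_camera("scene"); cv2.imwrite("pics/i.png",cv2.resize(im[60:260,200:420,::-1],(660,600),interpolation=cv2.INTER_CUBIC))
```

```text
0.233 [ 0.5466 -0.1283  0.2329] [ 4.28 -1.19 -6.07] 0.0275 22.0
0.234 [ 0.5466 -0.1284  0.234 ] [ 5.48 -1.   -6.08] 0.0271 22.4
0.235 [ 0.5466 -0.1284  0.2341] [  7.6   -0.68 -10.  ] 0.0273 22.8
0.236 [ 0.5466 -0.1283  0.2341] [ 10.03  -1.54 -14.59] 0.0276 23.2
[ 0.5465 -0.1283  0.2341] [  8.72727018  -1.32165043 -14.01522097] 0.0009369694878777494
```

View pics/i.png

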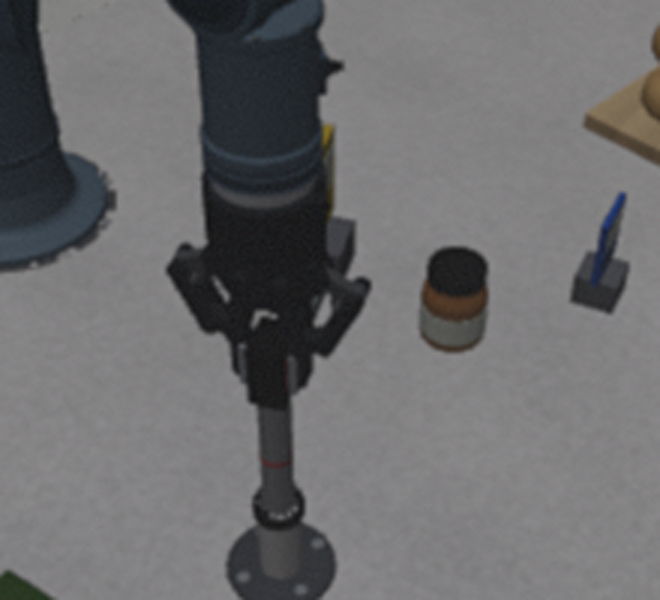

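```bash
python3 -c "
from bench import *
sign_off(); print(read_time_s())"
```

```text
the job is handed in; nothing more can be done
the job is handed in; nothing more can be done
```

I seated the yellow sign on the peg, pulled the mast up to its second stop, and handed the job in at about 23.5 s while still holding it there. The sign-off gave no verdict.

- **Sign:** It went onto the peg with almost no side force. It stopped against the arm at the expected height, with its underside at about 0.118 m, and I let go of it.
- **Release button:** I gripped the block across mast x with 60 N. The finger gap read 27.4 mm against the 29 mm expected. I put that down to a low reading (the 8 mm board read 7.6 mm) or a slight pad squeeze. The button was not measured directly, but the rod slid past the first stop with a steady pull of about 5 to 6 N and no catch.
- **Mast:** It hit the hard stop with the tool at 0.2341 m, about 110 mm above where I gripped it. There the pull rose to about 14 N and the tool stopped rising. The arm was still at the end.
- **Last picture:** The visible part of the yellow sign stands upright on the arm, but the gripper hides the rest. The jar and blue sign look undisturbed. I kept clear of the loaf cake but did not check it in a final picture.

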